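# Scoop the loose bead into the hooped dish and hold the dish up, turned a quarter turn

### The job

Use the little scoop to take the loose wooden bead out of the tray and tip it into the hooped dish, never touching the bead with the gripper, then stand the scoop upright back on the ledge. Take the dish by the wooden grip of its hoop, first lift it straight up, level, about 8 cm clear of its stand, and only then turn it a quarter turn (either way) so that the hoop runs square across the stand's long side, with the bead staying in the middle. Finish still holding the dish there, level, still and above the stand, and leave the other things on the ledge where they are.

Things in the scene. Friction and masses are not known exactly. Their poses are not given: they have to be found in the camera images.
- bead_tray: Fixed narrow wooden tray, open on top. Origin: underside; x runs along it to its sloping end. Inside (mm): floor top z 4, y -33 to 33, flat from x -100 to 65, then a 55 degree ramp up to z 30 at x 83, which a bead pushed against it climbs over a scoop's lip. Walls 28 high; outside x -106 to 90, y -39 to 39. The bead starts between x 4 and 48: room behind it for the scoop, lip forward.
- bead_center (a point): Centre of the loose wooden bead: a plain ball, 24 mm in diameter, about 14 g. It has rolling drag: it stays put on slopes under about 12 degrees and rolls freely on steeper ones (tip the scoop about 25 degrees or more to empty it).
- scoop: Small loose aluminium scoop, about 90 g, standing on its flat floor. Origin: underside, middle of the floor; x points to its open lip, z up. In mm: floor x -35 to 35, y -25 to 25, 2 thick; side walls to z 21 from x -35 to 23; back wall at x -35 to z 25; open at the lip, x 35. An upright handle post rises at the back, out to x -39.
- scoop_grip (a point): Centre of the scoop's wooden hand grip, at (-24, 0, 88) mm in the scoop's frame, same axes: 40 mm long along x, 16 mm thick along y (pinch it across y), z 71 to 105 mm. Clear space beside it.
- stand: Fixed rectangular dark wooden board under the dish, 220 mm (its x, the long side) by 140 mm (its y), 12 mm thick. Origin: underside, centre.
- dish: White dish, loose, about 220 g, on the stand, hoop nearly along the stand's x. Origin: underside of its foot; x along the hoop. In mm: foot 84 across; bowl 132 across its rim at z 42; inside slopes (23 degrees, steeper at rim) to a flat of 10 radius at z 10. A 6 thick wire hoop crosses over it in the x-z plane: legs x +-64, top z 120; open to both sides (y).
- dish_grip (a point): Centre of the wooden grip on top of the hoop, at (0, 0, 120) mm in the dish's frame, same axes: 56 mm long along x, 14 mm thick along y (pinch it across y), 18 mm high.
- dish_center (a point): Middle of the dish where the bead's centre rests, at (0, 0, 22) mm in the dish's frame.
- spray_bottle: Bystander: closed glass spray bottle, 44 mm across, 128 mm high. Origin: underside, centre.
- watch_case: Bystander: round steel watch case, 48 mm across, 14 mm high. Origin: underside, centre.
- blue_bowl: Bystander: small ceramic bowl, 80 mm across, 35 mm high. Origin: underside, centre.
- ring_box: Bystander: small closed ring box, 52 mm square, 41 mm high. Origin: underside, centre.
- comb: Bystander: comb lying flat, 160 mm long (its x), about 37 mm wide. Origin: underside, near the middle.

How it is judged:
By the outcome, as a careful person would: the job done as asked, in the order asked, and still so for the second after the job is handed in, while the arm keeps its last pose, push and grip.
It also fails if it takes over 72 s, if anything falls off the work surface, if the arm or the gripper's body presses on something with over 40 N, if the wrist force passes 120 N, or if a joint passes its speed limit or range.

### The arm

A 6-joint arm with a two-finger parallel gripper is mounted at the origin on the work surface. World frame = base frame: x ahead of the robot, y to its left, z up, the work surface at z = 0. Lengths are in m, angles in rad, forces in N, time in s.
With the tool pointing down it reaches from about 0.325 to 0.9 m from the base axis. Payload 6.1 kg.
Tool frame: the origin (TCP) lies midway between the tips of the shut fingers; the grasp point (between the pads) lies 19 mm behind it; x points along the fingers, y is the direction in which the jaws open and shut, and the axes are right-handed (so a half turn about x gives the same grasp; the last joint's range is limited). The gripper opens to 85 mm and grips with 20 to 120 N. Pads are 22 mm wide; open, the fingers measure 114 mm over their backs; the gripper's body (76 mm by 85 mm) begins 54 mm behind the grasp point. The pads swing forward as they close: fully open they stand 13 mm farther back than shut.
Start: joints at [-1.289, 0.22, 1.526, -0, 1.395, -0.126], TCP at [0.248, -0.574, 0.231] pointing down, gripper open.
Joint ranges: [-2.98, 2.98], [-0.91, 2.08], [0.09, 2.57], [-1.24, 4.39], [0.2, 2.65], [-2.68, 2.68]. Speed limits (rad/s): [2.57, 2.57, 3.01, 3.14, 3.14, 3.14].

### API

Orientations are given as [roll, pitch, yaw] about the fixed x, y, z axes, in that order (R = Rz(yaw) Ry(pitch) Rx(roll)).
In Python, from plant import movep, move_l, set_joints, gripper_to, hold, inverse_kinematics, observe, get_image, get_calibration, Unreachable, job_done gives the robot as it stands. Calls block until the motion is done:
- movep(position, orientation): joint-space move of the TCP to a pose.
- move_l(position, feed=0.15, rotation=None, max_force=None): straight line of the TCP; rotation=None keeps the orientation; feed is the mean speed in m/s. With max_force (N) it stops when the force on the tool has changed by that much, and returns True; else False.
- set_joints(angles): joint-space move.
- gripper_to(opening, f_grip=None): finger opening in m; f_grip is the grip in N (None keeps the last); returns when the fingers have stopped.
- hold(seconds).
- inverse_kinematics(position, orientation): joint angles nearest the present ones, or None.
- observe(): the state.
- get_image(name): name is "side" or "top" or "wrist"; returns (picture, depth): 420x560x3 uint8, red, green, blue; 420x560 float32, m along the optical axis (not along the pixel's ray), 0 where there is no reading.
- get_calibration(name): a dict with "intrinsics" (3x3 intrinsics, pixels), "world_from_camera" (4x4, takes a point from camera to world coordinates). Camera axes: x right, y down, z forward; pixel columns grow to the right and rows downward; lengths in m; the calibration is good to about 2 mm. A picture is of the moment at which its call begins: read the wrist's pose just before it. get_calibration takes no time and is no camera call; for the wrist camera it gives the pose at the moment of the call.
A pose or a line that the arm cannot do raises Unreachable and nothing moves.
- job_done(): hands the job in, once; it reports no verdict.
The state is a dict: "time_s": time; "q": joint angles; "joint_velocities": joint speeds; "joint_torque": joint torques, N m; "eef_pos": TCP position; "tcp_rot": TCP orientation; "ft_force": force on the tool from outside, world axes, zero at the start; "torque": the same for the moment, N m; "opening": finger opening in m.
Only numpy, scipy, OpenCV 4.12 (cv2) and the standard library are available. Lean on these libraries where they do the work, as an engineer would, in place of code of your own. Each camera call takes 0.05 s, during which the arm holds its last target.

## Working session

There is one attempt and no reset: what is moved stays moved. The work goes in short steps, each a Python script; the robot and the scene stay as the last script left them, time stands still between calls to the robot, and variables do not carry over. Pictures are saved under pics/ and viewed, and the job is handed in when it is done.

```bash
ls; mkdir -p pics
python3 - <<'E'
from plant import *
import cv2,numpy as np
s=observe();print(s['time_s'],s['eef_pos'],s['tcp_rot'],s['opening'])
for n in ['top','side','wrist']:
    p,d=get_image(n);c=get_calibration(n)
    cv2.imwrite(f'pics/{n}0.png',p[:,:,::-1]);np.save(f'pics/{n}0.npy',d)
    print(n,c['intrinsics'],c['world_from_camera'],(d>0).mean())
print(observe()['time_s'])
E
```

```text
pics
0.0 [ 0.24768874 -0.57316484  0.23021121] [-1.69481848  1.56889998  1.85460694] 0.08540870431441384
top [[447.82576781   0.         278.56050462]
 [  0.         447.82576781 211.43039148]
 [  0.           0.           1.        ]] [[ 0.00290863 -0.98826049  0.15275061  0.37844217]
 [-0.99995934 -0.00417819 -0.00799097  0.06076369]
 [ 0.00853538 -0.15272115 -0.98823246  1.1999339 ]
 [ 0.          0.          0.          1.        ]] 0.9962755102040817
side [[409.19036916   0.         278.71731296]
 [  0.         409.19036916 211.22079652]
 [  0.           0.           1.        ]] [[-9.00829628e-01 -2.35233417e-01  3.64926323e-01  2.39226266e-01]
 [-4.34172416e-01  4.89117115e-01 -7.56477866e-01  7.35556455e-01]
 [-5.42837119e-04 -8.39898618e-01 -5.42743049e-01  6.09937767e-01]
 [ 0.00000000e+00  0.00000000e+00  0.00000000e+00  1.00000000e+00]] 0.9959311224489796
wrist [[353.10782128   0.         271.44528822]
 [  0.         353.10782128 211.45018976]
 [  0.           0.           1.        ]] [[ 0.39716803 -0.87027608 -0.29133674  0.3224493 ]
 [-0.91774497 -0.37707839 -0.12472394 -0.5417747 ]
 [-0.00131253  0.31690919 -0.94845498  0.37190753]
 [ 0.          0.          0.          1.        ]] 0.9957695578231293
0.15
```

View pics/top0.png

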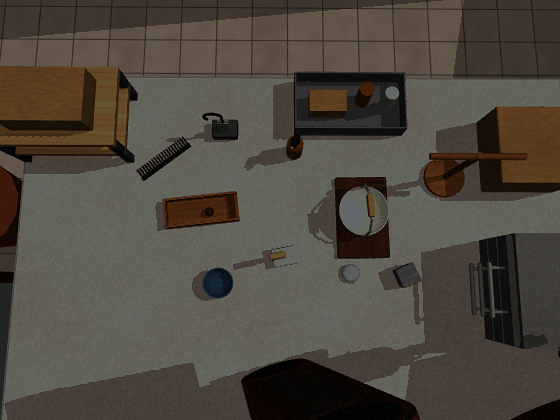

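View pics/side0.png

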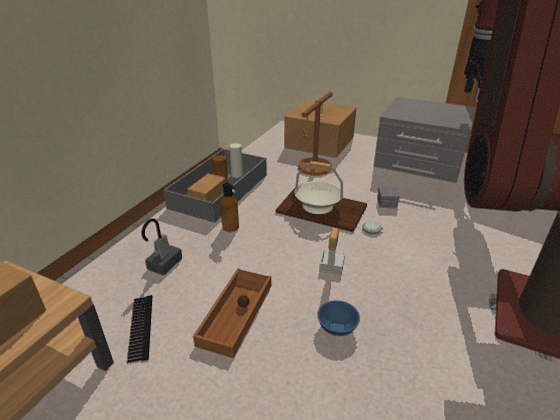

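View pics/wrist0.png

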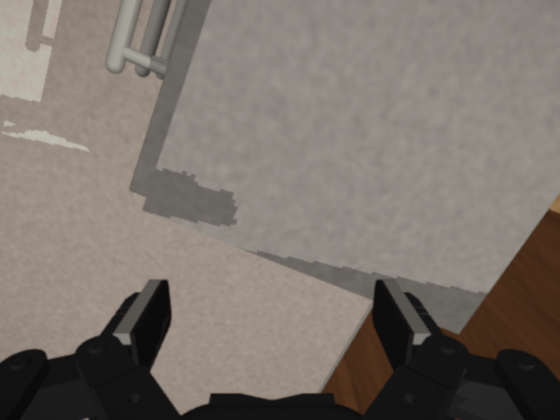

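The top view shows the tray (201,210) with the bead at (208,211). The scoop is at (283,256), the dish at (363,210) on its stand, the blue bowl at (218,283), the watch case at (350,272) and the ring box at (406,275). I'll zoom in next.

```bash
cat > h.py <<'E'
import numpy as np,cv2
from plant import *
def cloud(n,d,c=None):
    c=c or get_calibration(n);K=np.array(c['intrinsics']);T=np.array(c['world_from_camera'])
    v,u=np.mgrid[0:d.shape[0],0:d.shape[1]]
    P=np.stack([(u-K[0,2])/K[0,0]*d,(v-K[1,2])/K[1,1]*d,d],-1)
    return P@T[:3,:3].T+T[:3,3]
def ray(n,u,v,z,c=None):
    c=c or get_calibration(n);K=np.array(c['intrinsics']);T=np.array(c['world_from_camera'])
    r=T[:3,:3]@np.array([(u-K[0,2])/K[0,0],(v-K[1,2])/K[1,1],1]);o=T[:3,3]
    return o+r*(z-o[2])/r[2]
def proj(n,p,c=None):
    c=c or get_calibration(n);K=np.array(c['intrinsics']);T=np.array(c['world_from_camera'])
    q=T[:3,:3].T@(np.array(p)-T[:3,3]);q=K@q;return q[:2]/q[2]
E
python3 - <<'E'
import cv2,numpy as np
im=cv2.imread('pics/top0.png');im=cv2.convertScaleAbs(im,alpha=1.8)
cv2.imwrite('pics/topz1.png',cv2.resize(im[170:310,150:310],None,fx=5,fy=4.28*5/4.28*0.85,interpolation=cv2.INTER_CUBIC)[:600])
cv2.imwrite('pics/topz2.png',cv2.resize(im[165:295,310:440],None,fx=4.6,fy=4.6,interpolation=cv2.INTER_CUBIC))
im=cv2.imread('pics/side0.png');im=cv2.convertScaleAbs(im,alpha=1.4)
cv2.imwrite('pics/sidez1.png',cv2.resize(im[140:360,190:400],None,fx=2.7,fy=2.7,interpolation=cv2.INTER_CUBIC))
E
```

```text
(no output)
```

View pics/topz1.png

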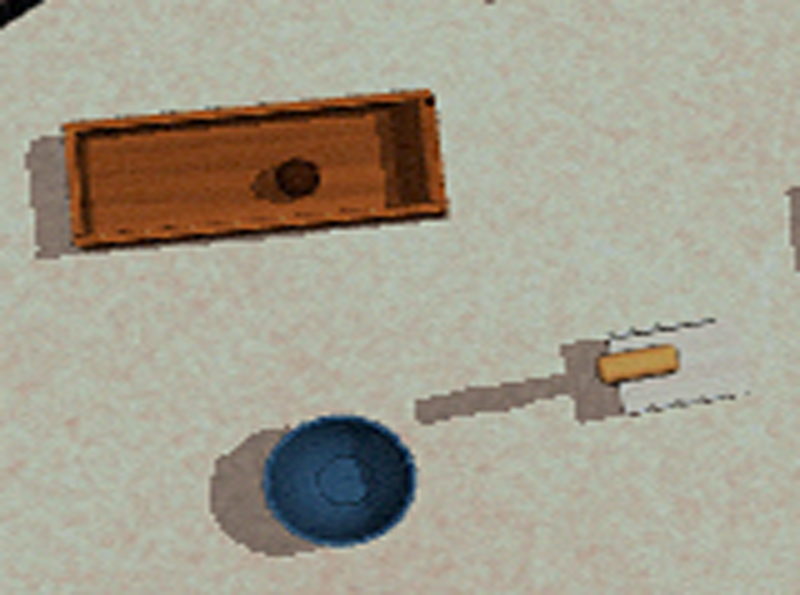

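View pics/topz2.png

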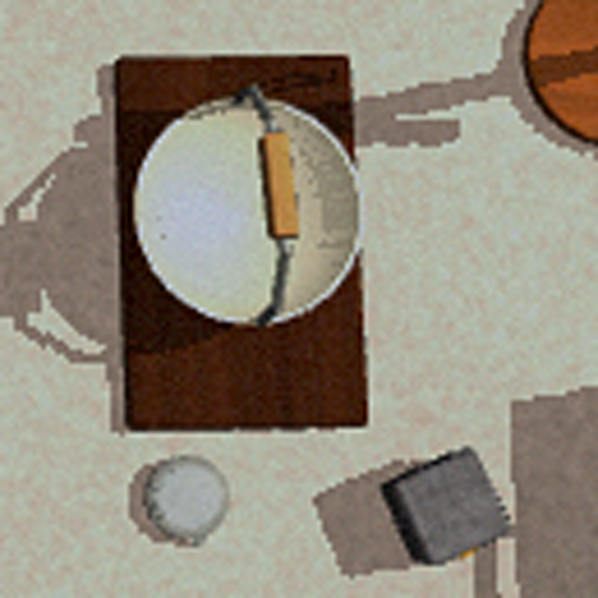

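View pics/sidez1.png

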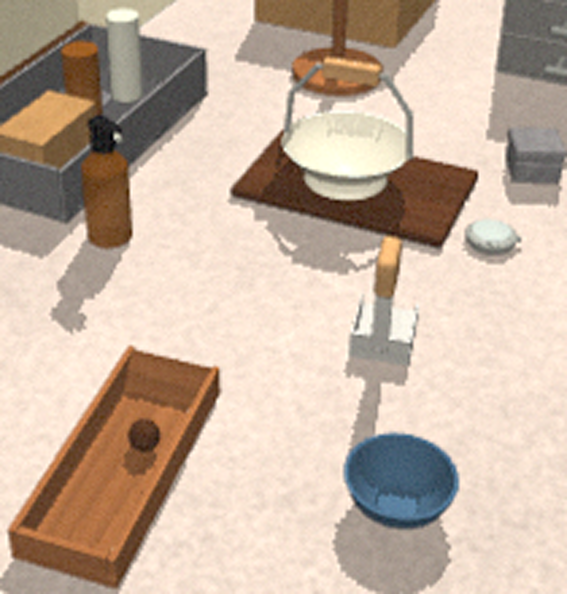

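Ramp is at the tray's right (−y) end, and the scoop's lip also points right. The hoop lies roughly along world x, like the stand's long side. Now measuring.

Run:
```python
from h import *
d=np.load('pics/top0.npy');im=cv2.imread('pics/top0.png');P=cloud('top',d)
hsv=cv2.cvtColor(im,cv2.COLOR_BGR2HSV)
def reg(u0,v0,u1,v1):
    m=np.zeros(d.shape,bool);m[v0:v1,u0:u1]=1;return m
def rect(m,name):
    q=P[m][:,:2].astype(np.float32); r=cv2.minAreaRect(q*1000)
    print(name,m.sum(),np.round(r[0],1),np.round(r[1],1),round(r[2],2),'zmed',np.round(np.percentile(P[m][:,2],[2,50,98]),4))
Z=P[...,2]
print('floor z',np.median(Z[300:380,30:180]))
rect(reg(155,185,248,235)&(Z>.018),'tray rim')
for z in (.028,):
  # rim pixels via colour contour, rayed on z=.028
  pass
m=reg(195,200,225,225)&(hsv[...,2]<60); ys,xs=np.nonzero(m);print('bead dark px',len(xs),xs.mean(),ys.mean())
mb=reg(195,200,225,225)&(Z>.015);rect(mb,'bead cloud')
rect(reg(262,240,302,272)&(Z>.07),'scoop grip')
rect(reg(262,240,302,272)&(Z>.012)&(Z<.03),'scoop walls')
rect(reg(330,170,395,262)&(Z>.006)&(Z<.018),'stand')
rect(reg(330,170,395,262)&(Z>.115),'dish hoop hi')
o=reg(330,170,395,262)&(hsv[...,0]>8)&(hsv[...,0]<25)&(hsv[...,1]>110)&(Z>.12);rect(o,'dish grip')
m=reg(330,170,395,262)&(Z>.045)&(Z<.062);rect(m,'dish rim')
for b,n in [((200,265,236,302),'bowl'),((338,260,362,285),'watch'),((392,260,420,290),'box'),((280,130,306,162),'bottle')]:
    rect(reg(*b)&(Z>.008),n)
```

```text
floor z -0.00012342836388612444
tray rim 656 [531.1 187.2] [360. 166.] 64.39 zmed [0.0187 0.0272 0.0358]
bead dark px 165 208.21212121212122 215.52121212121213
bead cloud 149 [476.7 150.3] [259.4  58.8] 55.11 zmed [0.0173 0.0265 0.0325]
scoop grip 116 [415.8  49.6] [67.1 39.7] 13.93 zmed [0.0852 0.1049 0.8729]
scoop walls 54 [443.7  38. ] [50.  57.5] 11.59 zmed [0.0149 0.0214 0.0266]
stand 2239 [ 556.3 -174.2] [167.8 249.2] 88.81 zmed [0.007  0.0122 0.0165]
dish hoop hi 220 [466.9 -79.3] [ 76.4 322.4] 45.59 zmed [0.1179 0.1403 1.1999]
dish grip 154 [467.4 -69.8] [ 46.6 312.6] 42.74 zmed [0.1317 0.141  1.1999]
dish rim 602 [ 559.9 -168.8] [128.1 130. ] 86.91 zmed [0.0454 0.0514 0.0575]
bowl 638 [361.1 157.5] [180.5  77.8] 76.84 zmed [0.0083 0.0207 0.0395]
watch 257 [400.2 -50.7] [221.7  49.5] 88.46 zmed [0.009  0.0138 0.02  ]
box 462 [ 374.4 -130. ] [ 63.9 376.3] 8.44 zmed [0.0114 0.0401 0.0448]
bottle 395 [583.6  40.4] [ 42.9 410.2] 78.37 zmed [0.0109 0.0816 0.1315]
```

Run:
```python
from h import *
d=np.load('pics/top0.npy');im=cv2.imread('pics/top0.png');P=cloud('top',d)
hsv=cv2.cvtColor(im,cv2.COLOR_BGR2HSV);Z=P[...,2].copy();Z[d==0]=-1
def reg(u0,v0,u1,v1):
    m=np.zeros(d.shape,bool);m[v0:v1,u0:u1]=1;return m
def rect(m,name,z=None):
    if z is None:q=P[m][:,:2]
    else:
        ys,xs=np.nonzero(m);q=np.array([ray('top',a,b,z)[:2] for a,b in zip(xs,ys)])
    r=cv2.minAreaRect((q*1000).astype(np.float32)); c=q-q.mean(0);w,V=np.linalg.eigh(c.T@c);a=V[:,1]
    print(name,m.sum(),np.round(r[0],1),np.round(r[1],1),round(r[2],2),'mean',np.round(q.mean(0)*1000,1),'pca',round(np.degrees(np.arctan2(a[1],a[0])),1),'z',np.round(np.percentile(Z[m],[2,50,98]),4))
R=reg(155,185,248,235)
rect(R&(Z>.018),'tray rim')
col=R&(hsv[...,1]>120)&(hsv[...,0]<20)
rect(col,'tray col',.028)
rect(R&(Z>-.5)&(Z>.018),'tray rim ray',.028)
gray=im.max(2)
m=reg(198,203,222,221)&(gray<50);ys,xs=np.nonzero(m);print('dark',len(xs))
n,l,st,ce=cv2.connectedComponentsWithStats(m.astype(np.uint8))
for i in range(1,n):print(st[i],ce[i],ray('top',*ce[i],.016))
m=reg(200,203,218,220)&(Z>.012);n,l,st,ce=cv2.connectedComponentsWithStats(m.astype(np.uint8))
for i in range(1,n):
    if st[i][4]>5:print('Zc',st[i],ce[i],ray('top',*ce[i],.018))
S=reg(262,240,302,272)
rect(S&(Z>.07),'scoop grip'); rect(S&(hsv[...,1]>90)&(hsv[...,0]>8)&(hsv[...,0]<30),'grip col',.105)
rect(S&(Z>.010)&(Z<.03),'scoop walls')
D=reg(330,170,395,262)
rect(D&(Z>.006)&(Z<.018),'stand');rect(D&(Z>.006),'stand',.012)
rect(D&(Z>.115),'hoop hi')
rect(D&(hsv[...,0]>8)&(hsv[...,0]<25)&(hsv[...,1]>100)&(gray>90)&(Z>.12),'dish grip');rect(D&(hsv[...,0]>8)&(hsv[...,0]<25)&(hsv[...,1]>100)&(gray>90)&(Z>.12),'dish grip',.141)
rect(D&(Z>.048)&(Z<.060),'dish rim')
for b,n in [((200,265,236,302),'bowl'),((338,260,362,285),'watch'),((392,260,420,290),'box'),((280,130,306,162),'bottle'),((132,132,195,182),'comb')]:
    rect(reg(*b)&(Z>(.008 if n!='comb' else .004)),n)
```

```text
tray rim 644 [565.6 259.5] [ 79.6 195.3] 6.45 mean [565.4 253.7] pca 96.3 z [0.0186 0.0271 0.0325]
tray col 2231 [563.7 258.3] [ 80.7 197.3] 6.74 mean [563.6 258.2] pca 96.7 z [-0.0007  0.006   0.0312]
tray rim ray 644 [564.8 259.2] [ 79.4 195. ] 6.62 mean [565.2 253.5] pca 96.3 z [0.0186 0.0271 0.0325]
dark 108
[200 207  14  11 108] [206.98148148 212.31481481] [0.55824393 0.242356   0.016     ]
Zc [205 207   9   9  61] [209.         211.42622951] [0.56035995 0.23673828 0.018     ]
scoop grip 113 [440.1  55.5] [16.  39.8] 11.4 mean [439.6  55.4] pca 101.4 z [0.0849 0.1048 0.1092]
grip col 107 [439.8  55.3] [16.  39.3] 9.64 mean [439.9  55.5] pca 99.9 z [0.0975 0.1049 0.1092]
scoop walls 54 [443.7  38. ] [50.  57.5] 11.59 mean [440.7  43.3] pca -171.2 z [0.0149 0.0214 0.0266]
stand 2239 [ 556.3 -174.2] [167.8 249.2] 88.81 mean [ 531.2 -167.2] pca -176.6 z [0.007  0.0122 0.0165]Traceback (most recent call last):
  File "<stdin>", line 28, in <module>
  File "<stdin>", line 9, in rect
  File "h.py", line 9, in ray
    c=c or get_calibration(n);K=np.array(c['intrinsics']);T=np.array(c['world_from_camera'])
           ~~~~~~~~~~~~~~~^^^
ValueError: time passes only in moves, steps and waits
```

```bash
sed -i "s/^def cloud/_C={}\ndef gc(n):\n    if n=='wrist': return get_calibration(n)\n    if n not in _C:_C[n]=get_calibration(n)\n    return _C[n]\ndef cloud/; s/c or get_calibration(n)/c or gc(n)/" h.py
cat > f.py <<'E'
from h import *
def reg(u0,v0,u1,v1):
    m=np.zeros((420,560),bool);m[v0:v1,u0:u1]=1;return m
def rect(P,Z,m,name,z=None):
    if z is None:q=P[m][:,:2]
    else:
        ys,xs=np.nonzero(m);q=np.array([ray('top',a,b,z)[:2] for a,b in zip(xs,ys)])
    r=cv2.minAreaRect((q*1000).astype(np.float32)); c=q-q.mean(0);w,V=np.linalg.eigh(c.T@c);a=V[:,1]
    print(name,m.sum(),np.round(r[0],1),np.round(r[1],1),round(r[2],2),'mean',np.round(q.mean(0)*1000,1),'pca',round(np.degrees(np.arctan2(a[1],a[0])),1),'z',np.round(np.percentile(Z[m],[2,50,98]),4))
E
python3 - <<'E'
from f import *
d=np.load('pics/top0.npy');im=cv2.imread('pics/top0.png');P=cloud('top',d)
hsv=cv2.cvtColor(im,cv2.COLOR_BGR2HSV);Z=P[...,2].copy();Z[d==0]=-1;gray=im.max(2)
rc=lambda *a:rect(P,Z,*a)
D=reg(330,170,395,262)
dark=D&(gray<75)&(hsv[...,1]>70)
st=reg(330,170,392,262)&(Z>.006)
rc(st,'stand all',.012);rc(reg(330,225,395,262)&(Z>.006)&(Z<.018),'stand low')
rc(reg(330,170,395,262)&(Z>.006)&(Z<.018)&(np.hypot(P[...,0]-.556,P[...,1]+.171)<.14),'stand')
rc(D&(Z>.115),'hoop hi')
g=D&(hsv[...,0]>8)&(hsv[...,0]<25)&(hsv[...,1]>100)&(gray>90)&(Z>.12)
rc(g,'dish grip');rc(g,'dish grip',.141)
rc(D&(Z>.048)&(Z<.060),'dish rim')
for b,n in [((200,265,236,302),'bowl'),((338,260,362,285),'watch'),((392,260,420,290),'box'),((280,130,306,162),'bottle'),((132,132,195,182),'comb')]:
    rc(reg(*b)&(Z>(.008 if n!='comb' else .004)),n)
# side: bead & grips
d2=np.load('pics/side0.npy');i2=cv2.imread('pics/side0.png');h2=cv2.cvtColor(i2,cv2.COLOR_BGR2HSV);P2=cloud('side',d2);Z2=P2[...,2].copy();Z2[d2==0]=-1
m=reg(232,288,256,312)&(i2.max(2)<75)
n,l,s,ce=cv2.connectedComponentsWithStats(m.astype(np.uint8))
for i in range(1,n):
    if s[i][4]>20:print('bead side',s[i],ce[i],ray('side',*ce[i],.016))
m=reg(322,225,345,253)&(h2[...,1]>100)&(Z2>.06);rect(P2,Z2,m,'scoop grip side')
m=reg(300,155,340,175)&(h2[...,1]>100)&(Z2>.10)&(Z2<.16);rect(P2,Z2,m,'dish grip side')
E
```

```text
stand all 4213 [ 554.9 -170.4] [161.6 247.6] 89.32 mean [ 547.6 -172. ] pca -179.2 z [0.0077 0.0156 0.1403]
stand low 1410 [ 478.6 -177. ] [ 96.3 148.5] 0.37 mean [ 476.  -171.7] pca 88.7 z [0.0072 0.0123 0.0165]
stand 2237 [ 550.6 -174.1] [167.8 237.8] 88.81 mean [ 531.2 -167.1] pca -176.5 z [0.007  0.0122 0.0165]
hoop hi 197 [ 558.  -168.6] [99.9 14.3] 3.77 mean [ 557.9 -167.9] pca -175.1 z [0.1174 0.1396 0.1437]
dish grip 102 [ 559.9 -169.9] [52.3 11.6] 3.77 mean [ 560.2 -169.8] pca -175.3 z [0.1373 0.1413 0.1449]
dish grip 102 [ 560.  -169.9] [52.  10.9] 4.68 mean [ 560.2 -169.9] pca -175.0 z [0.1373 0.1413 0.1449]
dish rim 458 [ 559.9 -168.8] [128.1 130. ] 86.91 mean [ 562.7 -173. ] pca 88.8 z [0.0483 0.0525 0.0578]
bowl 629 [372.1 207.5] [76.9 78.4] 82.54 mean [372.4 209.8] pca -149.6 z [0.0083 0.0205 0.0382]
watch 255 [ 400.7 -138.2] [46.4 45.5] 49.97 mean [ 400.  -137.9] pca -161.9 z [0.0089 0.0138 0.0198]
box 460 [ 395.9 -289.6] [55.2 68.7] 21.81 mean [ 393.6 -278.7] pca 132.1 z [0.0114 0.0401 0.0446]
bottle 393 [744.1   7.5] [42.9 82.3] 78.78 mean [728.2   9.4] pca 162.4 z [0.0109 0.0816 0.1308]
comb 429 [714.9 369.4] [140.3 170.8] 1.94 mean [709.4 367.2] pca 120.3 z [0.004  0.0054 0.0112]
bead side [238 296  11  12 107] [242.98130841 301.28971963] [0.55908142 0.23686148 0.016     ]
scoop grip side 151 [437.8  57.9] [14.9 40.3] 12.36 mean [435.7  64.4] pca 102.1 z [0.0768 0.1026 0.1058]
dish grip side 163 [ 564.3 -165.4] [70.5 18.5] 1.97 mean [ 557.  -164.7] pca -175.4 z [0.1245 0.1354 0.1419]
```

```bash
cat > g.py <<'E'
from f import *
from scipy.spatial.transform import Rotation as Ro
def rpy(M): return Ro.from_matrix(M).as_euler('xyz')
def tool(yaw,tilt=0.,flip=1):
    """held object's x axis at yaw(deg), tilt lip-down deg about object y; tool x down, tool y=flip*object y"""
    O=Ro.from_euler('z',yaw,degrees=True)*Ro.from_euler('y',tilt,degrees=True)
    O=O.as_matrix(); X=-O[:,2]; Y=flip*O[:,1]; return np.stack([X,Y,np.cross(X,Y)],1)
def objR(yaw,tilt=0.):
    return (Ro.from_euler('z',yaw,degrees=True)*Ro.from_euler('y',tilt,degrees=True)).as_matrix()
E
python3 - <<'E'
from g import *
d=np.load('pics/top0.npy');P=cloud('top',d);Z=P[...,2].copy();Z[d==0]=-1
for n,b in [('tower',(415,140,530,200)),('box',(475,100,560,195)),('drawer',(470,230,560,350)),('tray2',(290,68,410,140))]:
    m=reg(*b)&(Z>.03);q=P[m];print(n,q.min(0).round(3),q.max(0).round(3))
c=[ray('top',310+a/4.6,165+b/4.6,.012)[:2] for a,b in [(118,57),(348,57),(367,427),(127,430)]];c=np.array(c)
print(c.round(4),c.mean(0)); 
for a,b in((3,0),(2,1)):
    e=c[b if 0 else a]-c[b]; print(np.degrees(np.arctan2(*(c[b]-c[a])[::-1])),np.linalg.norm(e))
for a,b in((1,0),(2,3)): print('short',np.degrees(np.arctan2(*(c[b]-c[a])[::-1]))-90,np.linalg.norm(c[a]-c[b]))
for flip in(1,-1):
  for nm,p,y,t in [('scoop',(.44,.0555,.071),-79,0),('scoopup',(.44,.0555,.25),-79,0),('tray',(.55,.26,.08),-83.4,0),('traytilt',(.55,.25,.1),-83.4,-20),('tip',(.56,-.12,.14),-90,35),('dishA',(.56,-.17,.113),4,0),('dishA180',(.56,-.17,.113),184,0),('dishB',(.56,-.17,.193),90,0),('dishB-',(.56,-.17,.193),-90,0)]:
    q=inverse_kinematics(p,rpy(tool(y,t,flip)));print(flip,nm,None if q is None else np.round(q,2))
E
```

```text
tower [ 0.619 -0.619  0.03 ] [ 0.758 -0.289  0.228]
box [ 0.619 -0.693  0.03 ] [ 0.819 -0.39   0.228]
drawer [ 0.23 -0.6   0.03] [ 0.49  -0.437  0.177]
tray2 [ 0.725 -0.291  0.03 ] [0.941 0.023 0.133]
[[ 0.6564 -0.1038]
 [ 0.657  -0.2401]
 [ 0.439  -0.2437]
 [ 0.4368 -0.1054]] [ 0.54731571 -0.17322905]
0.40155275950958047 0.21954543417206046
0.949248612778193 0.21805849843986802
short 0.2807469172867343 0.13624958375455823
short 0.9025475437154853 0.13833897976659604
1 scoop [-0.05 -0.03  2.12 -0.    1.05 -0.24]
1 scoopup [-0.05 -0.24  1.95  0.    1.43 -0.24]
1 tray [ 0.31  0.33  1.69 -0.    1.12  0.2 ]
1 traytilt [ 0.47  0.42  1.58 -0.34  1.29  0.48]
1 tip [-0.63  0.4   1.6   0.48  1.54 -0.75]
1 dishA [-0.43  0.24  1.74  0.    1.17 -2.07]
1 dishA180 [-0.43  0.24  1.74  0.    1.17  1.07]
1 dishB None
1 dishB- [-0.43  0.16  1.67  0.    1.31 -0.43]
-1 scoop None
-1 scoopup None
-1 tray None
-1 traytilt [ 0.47  0.42  1.58 -0.34  1.29 -2.66]
-1 tip [-0.63  0.4   1.6   0.48  1.54  2.4 ]
-1 dishA [-0.43  0.24  1.74  0.    1.17  1.07]
-1 dishA180 [-0.43  0.24  1.74  0.    1.17 -2.07]
-1 dishB [-0.43  0.16  1.67  0.    1.31 -0.43]
-1 dishB- None<sys>:0: UserWarning: Gimbal lock detected. Setting third angle to zero since it is not possible to uniquely determine all angles.
```

```bash
python3 -W ignore - <<'E'
from g import *
s=observe();p=s['eef_pos']
move_l([p[0],p[1],.33],feed=.3);print(observe()['time_s'])
movep((.44,.0555,.22),rpy(tool(-79)));s=observe();print(s['time_s'],s['eef_pos'],s['ft_force'])
c=get_calibration('wrist');im,d=get_image('wrist');cv2.imwrite('pics/w1.png',im[:,:,::-1]);np.savez('pics/w1.npz',d=d,K=c['intrinsics'],T=c['world_from_camera'])
E
```

```text
0.625
3.0 [0.44039813 0.05485126 0.22022589] [-0.46960159 -0.03175171  0.10077396]
```

View pics/w1.png

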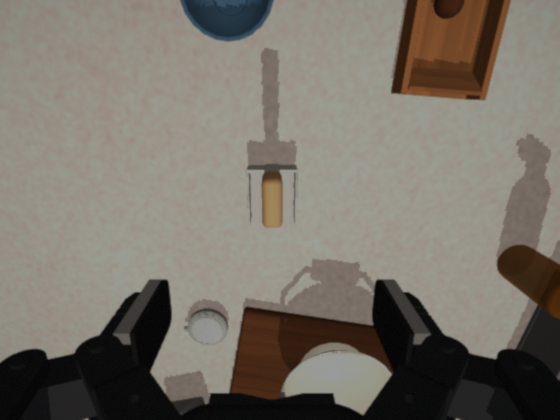

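The wrist view shows the scoop's grip at about (272,200). Its walls run along columns 250 and 297, with the back at row 168. I'll get a second measurement from this view.

Run:
```python
from g import *
z=np.load('pics/w1.npz');c=dict(intrinsics=z['K'],world_from_camera=z['T']);d=z['d'];P=cloud('wrist',d,c)
im=cv2.imread('pics/w1.png');hsv=cv2.cvtColor(im,cv2.COLOR_BGR2HSV)
Z=P[...,2].copy();Z[d==0]=-1
def R(m,z=None):
    q=P[m][:,:2] if z is None else np.array([ray('wrist',a,b,z,c)[:2] for b,a in np.argwhere(m)])
    r=cv2.minAreaRect((q*1000).astype(np.float32));print(m.sum(),np.round(r[0],1),np.round(r[1],1),round(r[2],1),np.median(Z[m]))
S=reg(240,155,305,235)
R(S&(Z>.1));R(S&(Z>.07)); R(S&(hsv[...,1]>80)&(hsv[...,0]<30)&(Z>.06),.1)
m=S&(Z>.012)&(Z<.03);R(m)
```

```text
968 [440.6  55.5] [15.7 39.4] 10.6 0.10338242956560789
1135 [440.3  55.5] [15.8 39.8] 11.5 0.1031704727704128
1027 [439.7  57.8] [14.7 43.6] 11.5 0.1033017321330581
482 [443.5  39.3] [49.7 62.3] 11.5 0.02005854482667735
```

```bash
python3 -W ignore - <<'E'
from g import *
r=rpy(tool(-78.8))
movep((.4403,.0555,.16),r)
print(move_l((.4403,.0555,.070),feed=.1,max_force=8))
gripper_to(.0,f_grip=60);s=observe();print(s['time_s'],s['eef_pos'],s['opening'],s['ft_force'])
move_l((.4403,.0555,.15),feed=.12);s=observe();print(s['time_s'],s['eef_pos'],s['opening'],s['ft_force'])
c=get_calibration('wrist');im,d=get_image('wrist');cv2.imwrite('pics/w2.png',im[:,:,::-1])
im,d=get_image('side');cv2.imwrite('pics/s2.png',cv2.resize(im[140:360,190:400,::-1],None,fx=2.7,fy=2.7));np.save('pics/s2.npy',d)
E
```

```text
False
5.0833 [0.44060585 0.05549161 0.07023344] 0.015359021063241456 [0.58213143 0.15566705 1.36091041]
5.9 [0.4396049  0.05552779 0.14914252] 0.015553811488993378 [-1.30345391  0.7585521  -1.70085984]
```

View pics/s2.png

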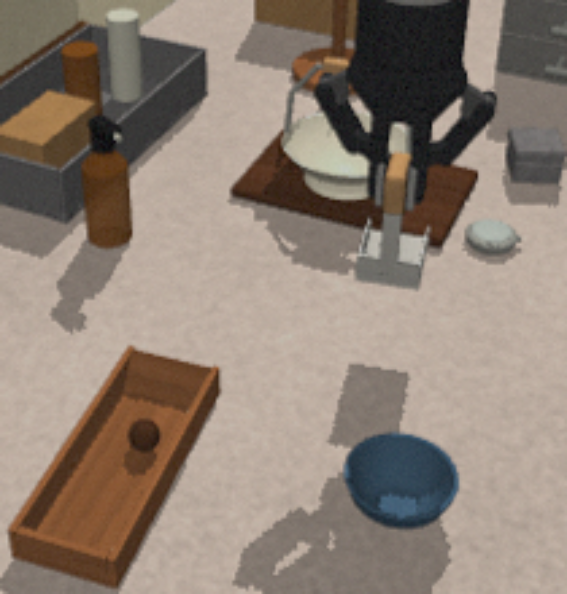

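View pics/w2.png

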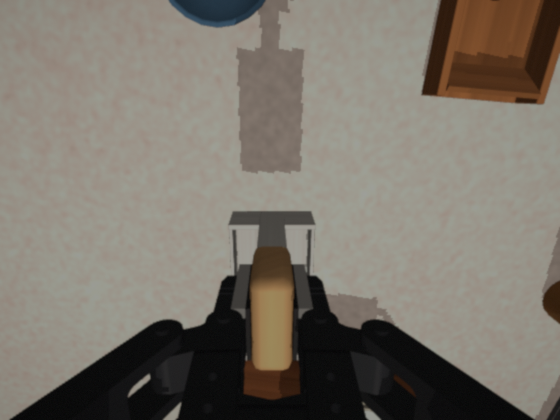

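The side view shows the scoop held and hanging level above its old spot, and the wrist view shows the grip at (271,308) centred between the pads. Next is moving into the tray behind the bead.

```bash
cat >> g.py <<'E'
TO=np.array([.5654,.2514,0]);TY=-83.4
TR=objR(TY)
GS=np.array([-.024,0,.070])   # TCP in scoop frame
def tray(x,y,z): return TO+TR@np.array([x,y,z])
def scoop_tcp(origin,yaw,tilt=0): return origin+objR(yaw,tilt)@GS
def lip_tcp(lip,yaw,tilt=0): return np.asarray(lip)+objR(yaw,tilt)@(GS-np.array([.035,0,0]))
E
python3 -W ignore - <<'E'
from g import *
r=rpy(tool(TY))
movep(lip_tcp(tray(-.014,-.003,.09),TY),r)
print(move_l(lip_tcp(tray(-.014,-.003,.012),TY),feed=.12,max_force=10))
print(move_l(lip_tcp(tray(-.014,-.003,.000),TY),feed=.02,max_force=4))
s=observe();print(s['time_s'],s['eef_pos'],s['ft_force'], 'under z',s['eef_pos'][2]-.07)
im,d=get_image('top');cv2.imwrite('pics/t3.png',cv2.resize(cv2.convertScaleAbs(im[170:270,150:270,::-1],alpha=1.8),None,fx=5,fy=5))
im,d=get_image('side');cv2.imwrite('pics/s3.png',cv2.resize(im[200:360,180:340,::-1],None,fx=3.7,fy=3.7))
E
```

```text
False
True
8.3917 [0.5546764 0.324017  0.0742683] [0.99871849 0.96722812 3.60578491] under z 0.00426830029856233
```

View pics/t3.png

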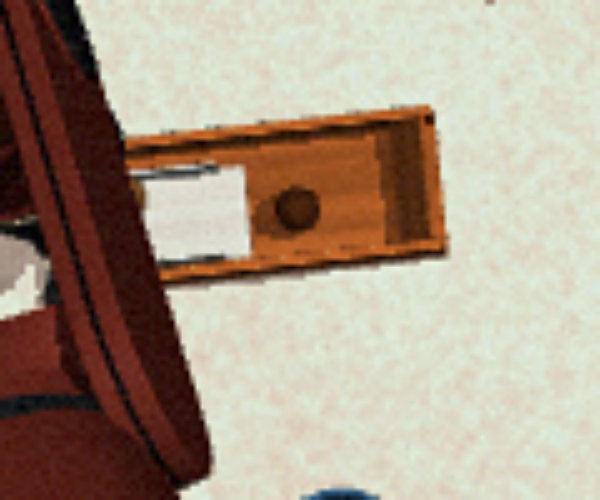

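View pics/s3.png

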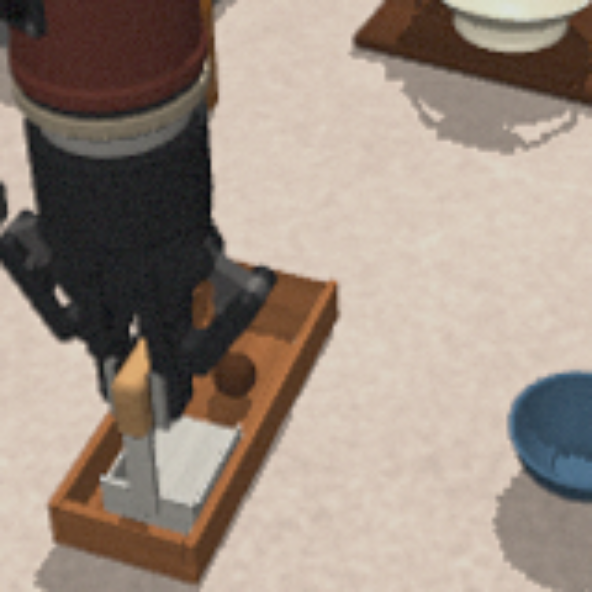

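The scoop sits flat on the tray floor (underside z 4.3 mm), with its lip at crop (250,210) squarely behind the bead at (297,208). Pushing forward to the ramp.

```bash
python3 -W ignore - <<'E'
from g import *
zz=.0046
print(move_l(lip_tcp(tray(.045,-.003,zz),TY),feed=.04,max_force=10))
print(move_l(lip_tcp(tray(.0645,-.003,zz),TY),feed=.025,max_force=10))
s=observe();print(s['time_s'],s['eef_pos'],s['ft_force'],TR.T@(s['eef_pos']-TO)+[.059,0,0])
im,d=get_image('top');cv2.imwrite('pics/t4.png',cv2.resize(cv2.convertScaleAbs(im[170:270,150:270,::-1],alpha=1.8),None,fx=5,fy=5))
im,d=get_image('side');cv2.imwrite('pics/s4.png',cv2.resize(im[200:360,180:340,::-1],None,fx=3.7,fy=3.7))
im,d=get_image('wrist');cv2.imwrite('pics/w4.png',im[:,:,::-1])
E
```

```text
False
False
11.05 [0.56295527 0.24552747 0.07445603] [ 0.23421521 -0.11210095 -0.63683434] [ 0.06455262 -0.0031035   0.07445603]
```

View pics/t4.png

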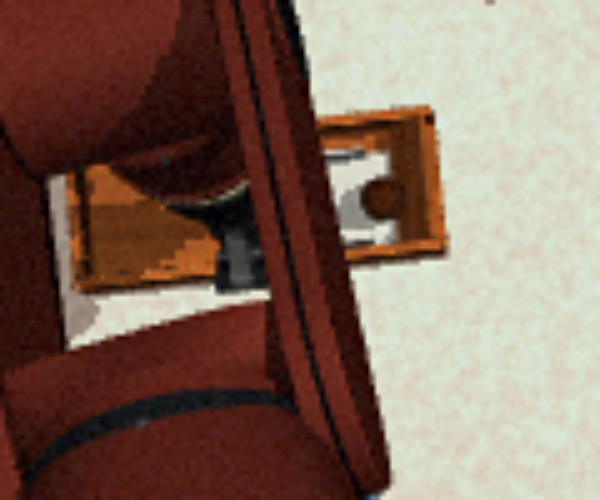

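View pics/s4.png

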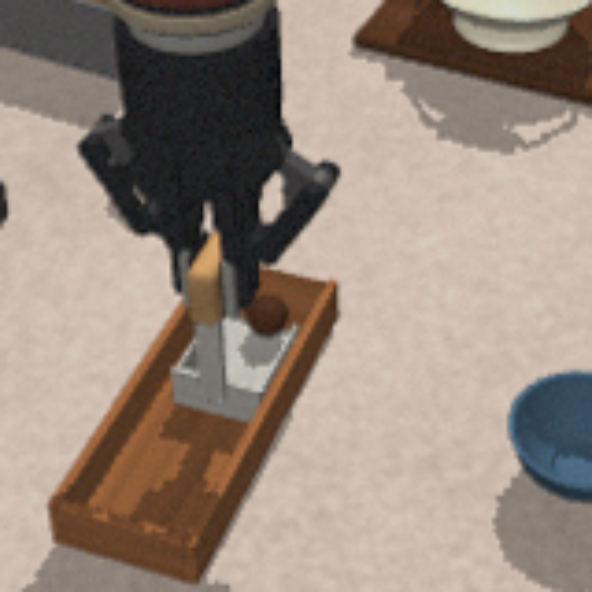

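The bead (top crop (383,198)) is just over the lip (column 388) and rests against the ramp. I'll advance until the lip touches the ramp.

```bash
python3 -W ignore - <<'E'
from g import *
zz=.0046
print(move_l(lip_tcp(tray(.071,-.003,zz),TY),feed=.015,max_force=10))
s=observe();print(s['time_s'],s['eef_pos'],s['ft_force'],TR.T@(s['eef_pos']-TO)+[.059,0,0])
im,d=get_image('top');cv2.imwrite('pics/t5.png',cv2.resize(cv2.convertScaleAbs(im[170:270,150:270,::-1],alpha=1.8),None,fx=5,fy=5))
E
```

```text
True
11.5917 [0.56356339 0.24294243 0.07523095] [-0.53113829  3.1146337   2.16284191] [ 0.06719043 -0.00279653  0.07523095]
```

View pics/t5.png

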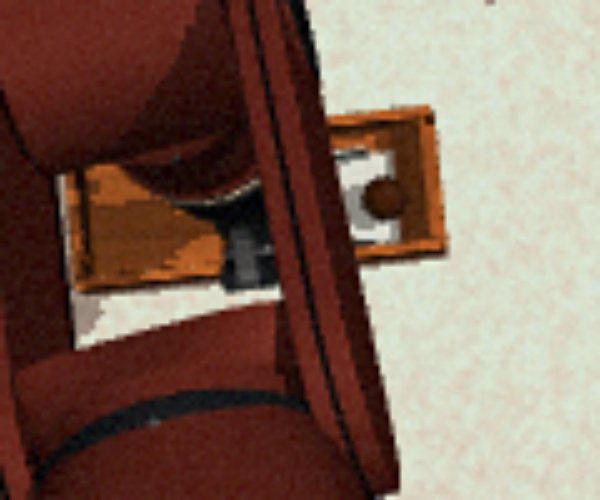

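```bash
python3 -W ignore - <<'E'
from g import *
for x,z,t in [(.066,.022,-10),(.0625,.042,-22)]:
    print(move_l(lip_tcp(tray(x,-.003,z),TY,t),rotation=rpy(tool(TY,t)),feed=.03,max_force=15))
hold(.4)
s=observe();print(s['time_s'],s['eef_pos'],s['ft_force'])
im,d=get_image('top');cv2.imwrite('pics/t6.png',cv2.resize(cv2.convertScaleAbs(im[170:270,150:270,::-1],alpha=1.8),None,fx=5,fy=5))
im,d=get_image('side');cv2.imwrite('pics/s6.png',cv2.resize(im[200:360,180:340,::-1],None,fx=3.7,fy=3.7))
E
```

```text
False
False
13.3167 [0.56047762 0.26899302 0.08501954] [ 0.42473908  0.65669614 -0.40216746]
```

View pics/t6.png

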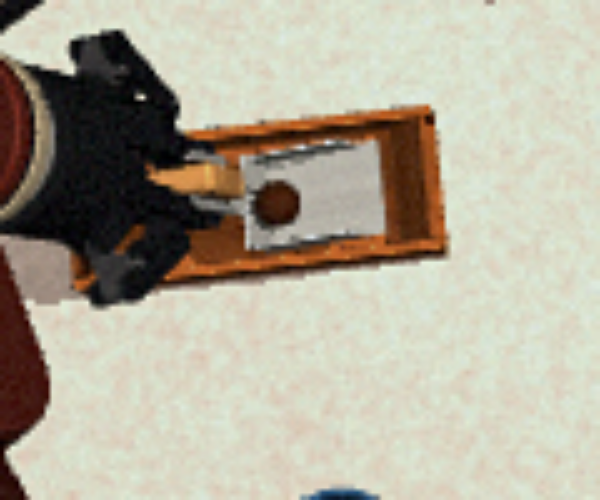

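View pics/s6.png

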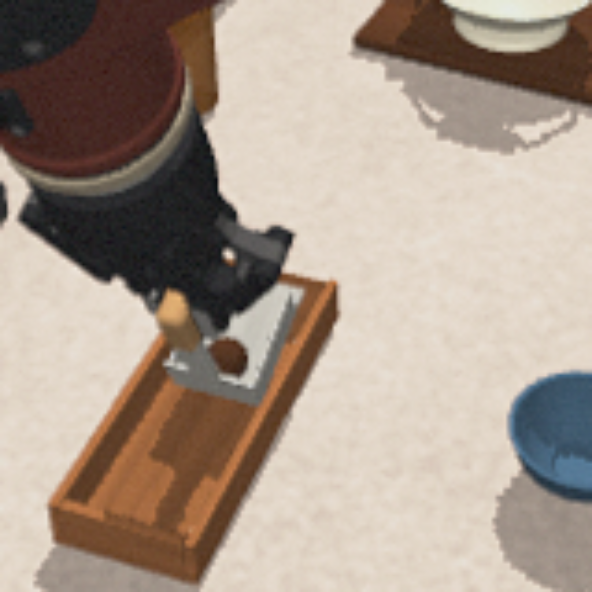

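The bead is at the back of the tilted scoop (top crop (277,203)), clear of the fingers. Lifting out and carrying it to the dish.

```bash
cat >> g.py <<'E'
D=np.array([.560,-.1695,0]);SY=-85.5
u=objR(SY)[:,0]
def dl(off,z,t): return lip_tcp(D-u*off+[0,0,z],SY,t), rpy(tool(SY,t))
E
python3 -W ignore - <<'E'
from g import *
for a in [(.032,.14,-18),(.032,.085,0),(.032,.072,12),(.032,.056,32)]:
    p,r=dl(*a);q=inverse_kinematics(p,r);print(a,None if q is None else np.round(q,2))
p=observe()['eef_pos']
move_l(p+[0,0,.10],feed=.15)
p,r=dl(.032,.14,-18);move_l(p,feed=.17,rotation=r)
s=observe();print(s['time_s'],s['eef_pos'],s['ft_force'])
im,d=get_image('side');cv2.imwrite('pics/s7.png',cv2.resize(im[80:300,220:430,::-1],None,fx=2.7,fy=2.7))
im,d=get_image('top');cv2.imwrite('pics/t7.png',cv2.resize(cv2.convertScaleAbs(im[165:295,310:440,::-1],alpha=1.8),None,fx=4,fy=4))
E
```

```text
(0.032, 0.14, -18) [-0.07  0.08  1.8  -0.33  1.23 -0.04]
(0.032, 0.085, 0) [-0.28  0.13  1.78  0.    1.23 -0.36]
(0.032, 0.072, 12) [-0.42  0.2   1.72  0.19  1.33 -0.55]
(0.032, 0.056, 32) [-0.61  0.39  1.58  0.42  1.55 -0.78]
16.325 [ 0.55142477 -0.05944166  0.18820796] [ 0.32953372  0.23290047 -1.7983236 ]
```

View pics/s7.png

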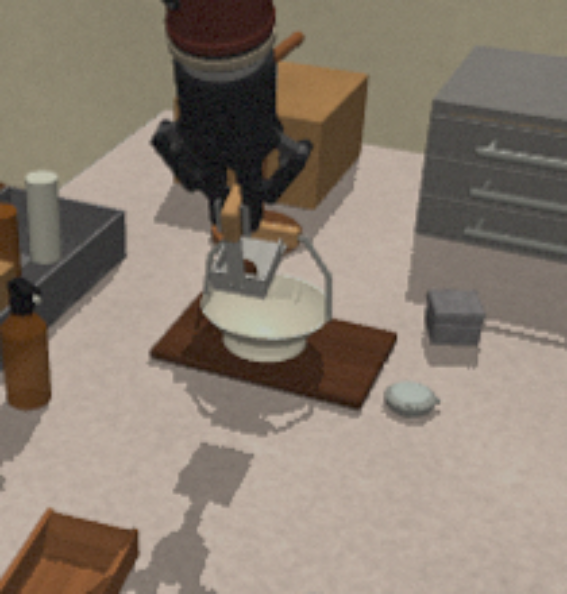

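View pics/t7.png

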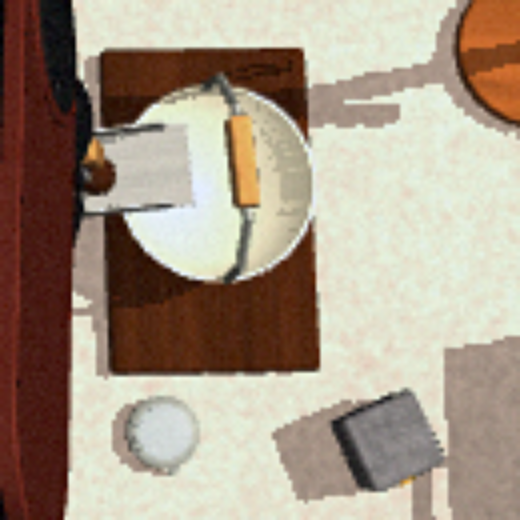

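```bash
python3 -W ignore - <<'E'
from g import *
for a,f in [((.032,.085,0),.1),((.032,.072,11),.05),((.032,.064,20),.018),((.032,.056,32),.03)]:
    p,r=dl(*a);print(move_l(p,feed=f,rotation=r,max_force=12))
hold(.5)
s=observe();print(s['time_s'],s['eef_pos'],s['ft_force'])
im,d=get_image('side');cv2.imwrite('pics/s8.png',cv2.resize(im[80:300,220:430,::-1],None,fx=2.7,fy=2.7))
im,d=get_image('top');cv2.imwrite('pics/t8.png',cv2.resize(cv2.convertScaleAbs(im[165:295,310:440,::-1],alpha=1.8),None,fx=4,fy=4))
E
```

```text
False
False
False
False
19.5583 [ 0.55651824 -0.12456202  0.14675265] [-0.04510569 -0.20234855 -1.80141553]
```

View pics/s8.png

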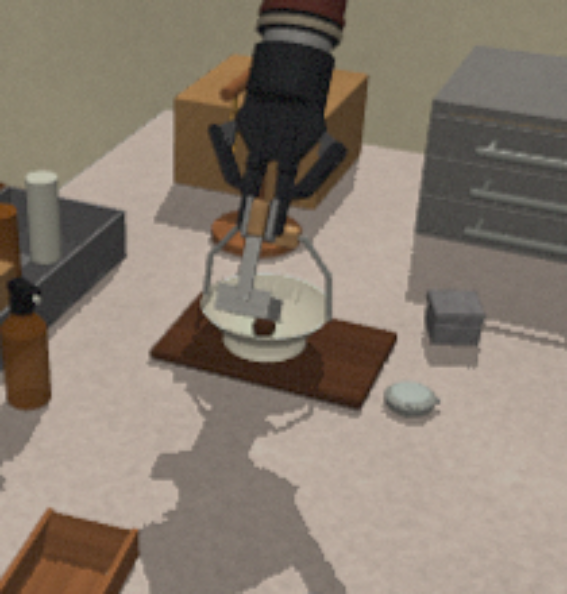

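View pics/t8.png

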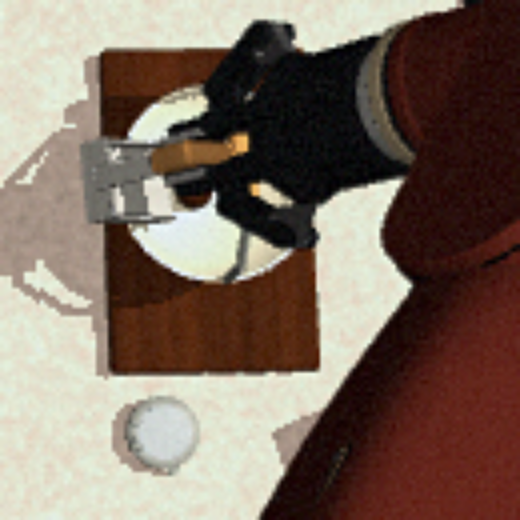

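```bash
python3 -W ignore - <<'E'
from g import *
print(ray('top',310+195/4,165+192/4,.040), 'centre px top', (proj('top',[.56,-.1695,.034])-[310,165])*4, 'side',(proj('side',[.56,-.1695,.034])-[220,80])*2.7)
print('near rim side',(proj('side',[.56,-.1035,.054])-[220,80])*2.7)
im,d=get_image('side');im=im[180:220,300:340,::-1];cv2.imwrite('pics/s9.png',cv2.resize(im,None,fx=14,fy=14,interpolation=cv2.INTER_CUBIC))
P=cloud('side',d);print(P[200,317],P[198,318],P[202,317], P[199:204,314:322,2].round(3))
E
```

```text
[ 0.55445515 -0.1590209   0.04      ] centre px top [208.96799925 185.11287092] side [261.94952506 320.18308383]
near rim side [237.85388789 334.45260826]
[ 0.55370794 -0.15226168  0.04059983] [ 0.53262635 -0.09933188  0.08102229] [ 0.55142423 -0.14674821  0.03797965] [[0.041 0.044 0.042 0.044 0.044 0.045 0.043 0.042]
 [0.039 0.041 0.039 0.041 0.042 0.042 0.041 0.039]
 [0.036 0.039 0.038 0.039 0.041 0.039 0.04  0.038]
 [0.036 0.036 0.036 0.038 0.04  0.037 0.037 0.035]
 [0.029 0.033 0.036 0.034 0.034 0.035 0.033 0.021]]
```

View pics/s9.png

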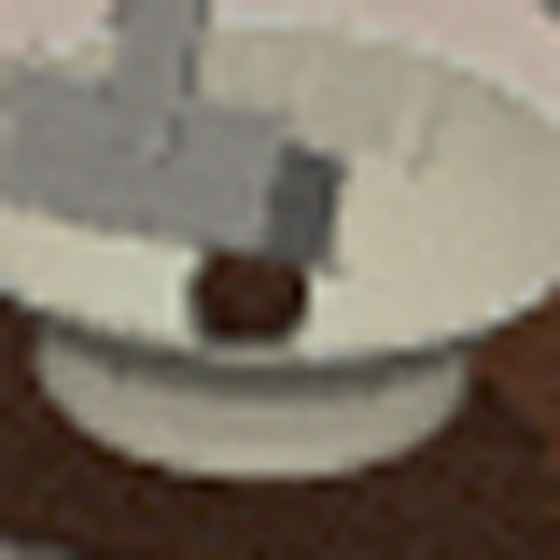

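The zoomed view shows the bead inside the dish near the middle, at about (0.555,-0.160). Returning the scoop to its original spot.

```bash
python3 -W ignore - <<'E'
from g import *
p,r=dl(.085,.12,32);print(move_l(p,feed=.1,rotation=r,max_force=12))
p=np.array([.4403,.0555,.15]);r=rpy(tool(-78.8))
move_l(p,feed=.17,rotation=r)
move_l(p-[0,0,.074],feed=.12)
print(move_l(p-[0,0,.086],feed=.015,max_force=3))
s=observe();print(s['time_s'],s['eef_pos'],s['ft_force'])
im,d=get_image('top');cv2.imwrite('pics/t10.png',cv2.resize(cv2.convertScaleAbs(im[165:295,310:440,::-1],alpha=1.8),None,fx=4,fy=4))
im,d=get_image('side');cv2.imwrite('pics/s10.png',cv2.resize(im[140:360,190:400,::-1],None,fx=2.7,fy=2.7))
E
```

```text
False
True
23.1667 [0.44071882 0.05571685 0.07044092] [-1.2927901   0.72733765  3.49893628]
```

View pics/s10.png

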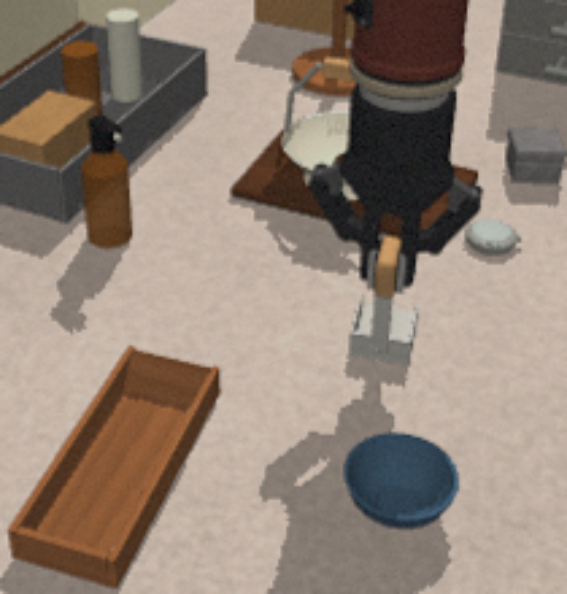

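View pics/t10.png

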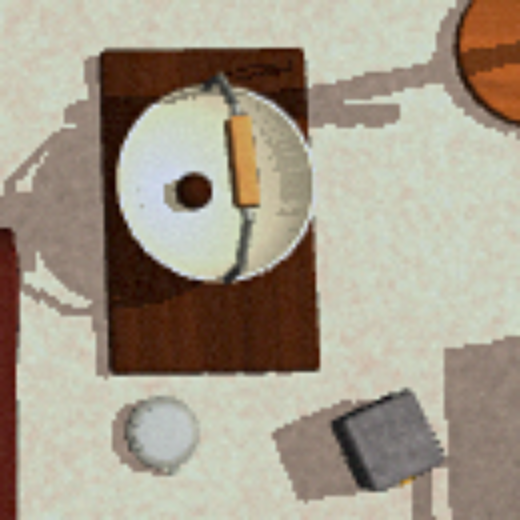

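The bead rests at top crop (193,190), about 10 mm from the dish centre at the edge of its flat. The scoop is back on its spot. Releasing it and going to the dish.

```bash
python3 -W ignore - <<'E'
from g import *
gripper_to(.06,f_grip=60)
p=observe()['eef_pos'];move_l(p+[0,0,.15],feed=.2)
gripper_to(.085)
movep((.560,-.1698,.23),rpy(tool(184.5)))
s=observe();print(s['time_s'],s['eef_pos'],s['q'].round(2))
c=get_calibration('wrist');im,d=get_image('wrist');cv2.imwrite('pics/w11.png',im[:,:,::-1]);np.savez('pics/w11.npz',d=d,K=c['intrinsics'],T=c['world_from_camera'])
im,d=get_image('side');cv2.imwrite('pics/s11.png',cv2.resize(im[140:360,190:400,::-1],None,fx=2.7,fy=2.7));np.save('pics/s11.npy',d);cv2.imwrite('pics/s11f.png',im[:,:,::-1])
E
```

```text
26.225 [ 0.55984245 -0.16922038  0.22982798] [-0.43  0.13  1.64  0.    1.38  1.06]
```

View pics/w11.png

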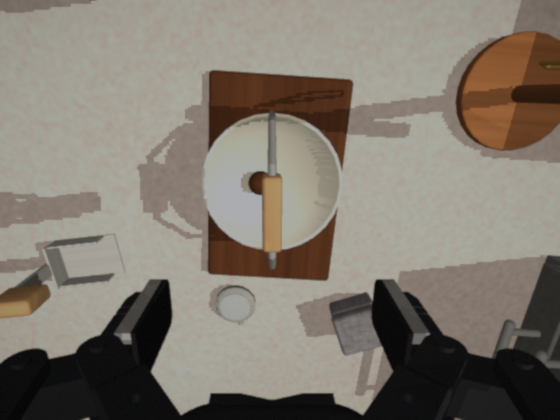

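View pics/s11.png

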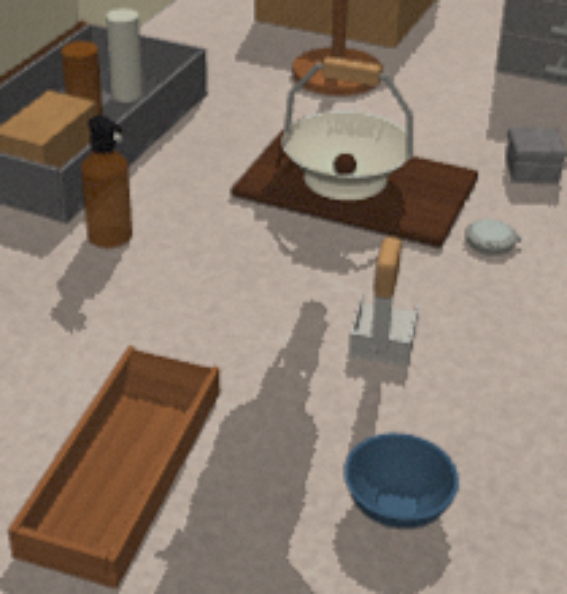

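The scoop stands at its old spot. The wrist view shows the dish grip at (272,212), the bead at (258,183), and the stand's corners at (210,72), (352,79), (327,279) and (209,273). Now refining the grip and stand yaw from this view.

Run:
```python
from g import *
z=np.load('pics/w11.npz');c=dict(intrinsics=z['K'],world_from_camera=z['T']);d=z['d'];P=cloud('wrist',d,c)
im=cv2.imread('pics/w11.png');hsv=cv2.cvtColor(im,cv2.COLOR_BGR2HSV)
Z=P[...,2].copy();Z[d==0]=-1
def R(m,z=None):
    q=P[m][:,:2] if z is None else np.array([ray('wrist',a,b,z,c)[:2] for b,a in np.argwhere(m)])
    r=cv2.minAreaRect((q*1000).astype(np.float32));print(m.sum(),np.round(r[0],1),np.round(r[1],1),round(r[2],1),np.median(Z[m]))
S=reg(255,160,290,260)
R(S&(Z>.134)&(hsv[...,1]>90));R(S&(Z>.12)&(hsv[...,1]>90),.141)
R(reg(195,60,360,290)&(Z>.046)&(Z<.060))
R(reg(195,60,360,290)&(Z>.007)&(Z<.017))
m=(reg(195,60,360,290)&(im.max(2)<110)&(hsv[...,1]>90)&(Z<.02)).astype(np.uint8)
# stand edges: fit lines to extreme columns/rows on the dark mask rayed to z=.012
left=[];right=[];top=[]
for v in range(85,265,4):
    u=np.nonzero(m[v,200:360])[0]
    if len(u)>5: left.append(ray('wrist',200+u[0]-.5,v,.012,c)[:2]); right.append(ray('wrist',200+u[-1]+.5,v,.012,c)[:2])
for n,q in(('l',left),('r',right)):
    q=np.float32(q);vx,vy,x0,y0=cv2.fitLine(q,cv2.DIST_HUBER,0,.001,.001).ravel();print(n,len(q),np.degrees(np.arctan(vy/vx)),x0,y0)
m2=reg(245,165,275,200)&(im.max(2)<70)&(Z>.01);n,l,st,ce=cv2.connectedComponentsWithStats(m2.astype(np.uint8))
for i in range(1,n):
    if st[i,4]>30:print('bead',st[i],ray('wrist',*ce[i],.034,c))
```

```text
1373 [ 560.5 -169.7] [55.  12.9] 4.3 0.13962387231779777
1396 [ 562.  -169.6] [56.8 12.7] 4.3 0.13961071763061478
3919 [ 559.8 -170. ] [130.  130.1] 76.3 0.05085281614417558
11996 [ 539.6 -173.7] [238.9 139.5] 1.0 0.010766293560575152
l 29 1.0085856 0.5665036 -0.10500031
r 29 1.1171455 0.57690346 -0.24070394
bead [249 172  15  22 168] [ 0.55762737 -0.15368599  0.034     ]
```

```bash
python3 -W ignore - <<'E'
from g import *
x,y=.5605,-.1697;r=rpy(tool(184.3))
movep((x,y,.19),r)
print(move_l((x,y,.112),feed=.1,max_force=8))
gripper_to(0,f_grip=70);s=observe();print(s['time_s'],s['eef_pos'],s['opening'],s['ft_force'])
z0=s['eef_pos'][2]
move_l((x,y,.112+.02),feed=.03);s=observe();print(s['time_s'],s['eef_pos'],s['ft_force'],s['opening'])
im,d=get_image('side');cv2.imwrite('pics/s12.png',cv2.resize(im[80:300,220:430,::-1],None,fx=2.7,fy=2.7))
E
```

```text
False
28.1917 [ 0.56068946 -0.16957438  0.11221514] 0.012707505676552924 [0.52860143 0.25569675 1.18719622]
29.0083 [ 0.56037489 -0.16964428  0.13188893] [-0.39852458 -0.27435232 -1.64169071] 0.013037958477926288
```

View pics/s12.png

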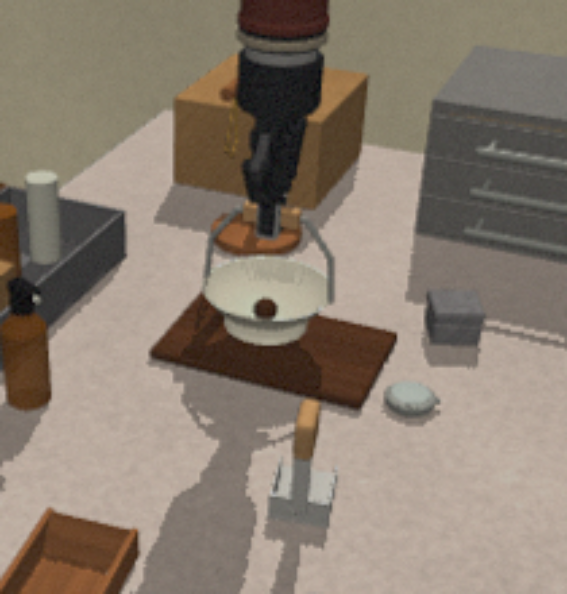

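The dish is lifted level, with the bead at (265,308) in the bowl. Completing the lift, checking it, then turning.

```bash
python3 -W ignore - <<'E'
from g import *
x,y=.5605,-.1697
move_l((x,y,.193),feed=.06);hold(.3);s=observe();print(s['time_s'],s['eef_pos'],s['ft_force'])
im,d=get_image('side');cv2.imwrite('pics/s13.png',cv2.resize(im[60:280,220:430,::-1],None,fx=2.7,fy=2.7))
for a in (205,227,249,271.0):
    movep((x,y,.193),rpy(tool(a)));s=observe();print(s['time_s'],s['eef_pos'],s['q'][5])
hold(.5)
im,d=get_image('side');cv2.imwrite('pics/s14.png',cv2.resize(im[60:280,220:430,::-1],None,fx=2.7,fy=2.7));np.save('pics/s14.npy',d)
im,d=get_image('top');cv2.imwrite('pics/t14.png',cv2.resize(cv2.convertScaleAbs(im[165:295,310:440,::-1],alpha=1.8),None,fx=4,fy=4));np.save('pics/t14.npy',d);cv2.imwrite('pics/t14f.png',im[:,:,::-1])
c=get_calibration('wrist');im,d=get_image('wrist');cv2.imwrite('pics/w14.png',im[:,:,::-1]);np.savez('pics/w14.npz',d=d,K=c['intrinsics'],T=c['world_from_camera'])
E
```

```text
30.525 [ 0.56037697 -0.16965443  0.19269336] [-0.83720548  0.25140882 -1.82459699]
31.0083 [ 0.56049694 -0.16969266  0.19296494] 0.7093415979830372
31.4667 [ 0.56051295 -0.16967566  0.19300035] 0.32697089103972476
31.925 [ 0.56050679 -0.16969534  0.19300502] -0.05647367353399927
32.3833 [ 0.560502   -0.16967144  0.19298964] -0.4402991681775599
```

View pics/s13.png

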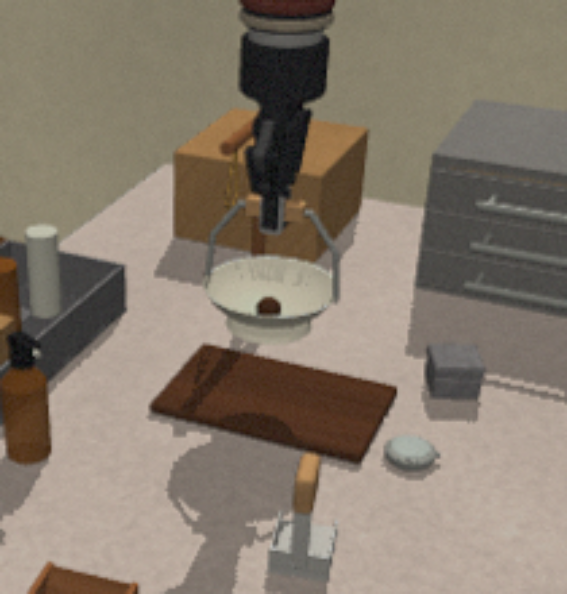

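View pics/s14.png

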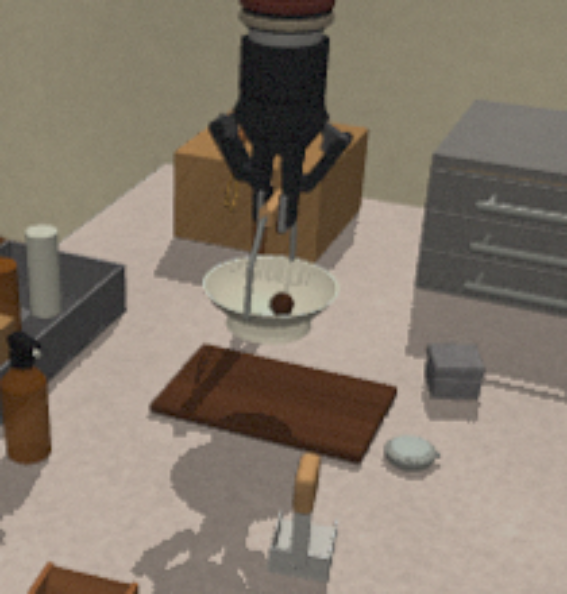

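View pics/t14.png

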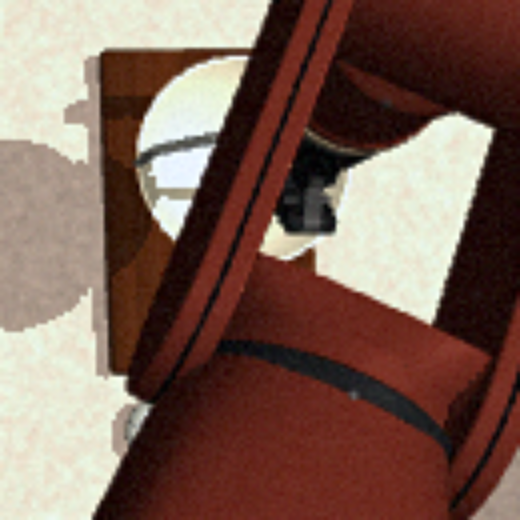

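View pics/w14.png

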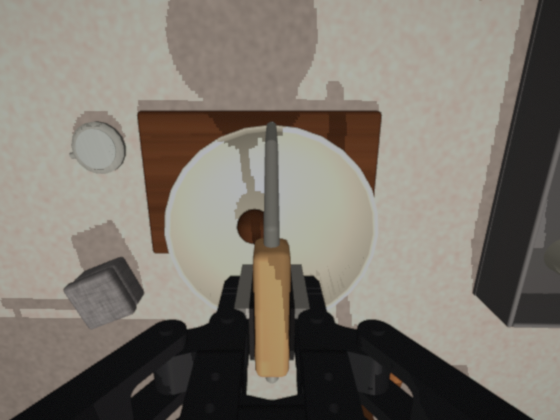

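The wrist view shows the hoop vertical at column 272 and square to the stand's long edge (row 111 at both ends), with the bead at (253,226) near the middle. Last check is level and yaw, from a rim plane fit.

Run:
```python
from g import *
z=np.load('pics/w14.npz');c=dict(intrinsics=z['K'],world_from_camera=z['T']);d=z['d'];P=cloud('wrist',d,c)
im=cv2.imread('pics/w14.png');hsv=cv2.cvtColor(im,cv2.COLOR_BGR2HSV)
Z=P[...,2];C=np.array([.5605,-.1697])
rr=np.hypot(P[...,0]-C[0],P[...,1]-C[1])
def fit(q):
    A=np.c_[q[:,:2]-C,np.ones(len(q))];s,*_=np.linalg.lstsq(A,q[:,2],rcond=None);return np.degrees(np.arctan(s[:2])),s[2],len(q)
m=(d>0)&(rr>.060)&(rr<.0655)&(Z>.11)&(Z<.15)&(hsv[...,1]<60);print('wrist rim tilt',fit(P[m]))
a=np.load('pics/side0.npy')*0
d2=np.load('pics/s14.npy');P2=cloud('side',d2);r2=np.hypot(P2[...,0]-C[0],P2[...,1]-C[1])
m=(d2>0)&(r2>.060)&(r2<.0665)&(P2[...,2]>.122)&(P2[...,2]<.145);print('side rim',fit(P2[m]))
# hoop grip/stand edge
S=reg(250,235,292,380)&(d>0)&(Z>.21)&(hsv[...,1]>80);q=P[S][:,:2];r=cv2.minAreaRect((q*1000).astype(np.float32));print('grip',r)
w=reg(262,125,282,240)&(Z>.15)&(d>0)&(hsv[...,1]<70);q=np.float32(P[w][:,:2]);v=cv2.fitLine(q,cv2.DIST_HUBER,0,.001,.001).ravel();print('hoop yaw',np.degrees(np.arctan2(v[1],v[0])),len(q))
e=[]
for u in list(range(150,370,4)):
    col=np.nonzero((im[95:130,u].max(1)<85)&(hsv[95:130,u,1]>100))[0]
    if len(col):e.append(ray('wrist',u,95+col[0]-.5,.012,c)[:2])
v=cv2.fitLine(np.float32(e),cv2.DIST_HUBER,0,.001,.001).ravel();print('stand edge',np.degrees(np.arctan2(v[1],v[0])),len(e))
m2=reg(235,205,262,245)&(im.max(2)<75)&(hsv[...,1]>80);ys,xs=np.nonzero(m2);print(len(xs),'bead approx',xs.min(),ys.min(),ys.max(),P[ys,xs].mean(0)[:2],ray('wrist',253,226,.115,c))
s=observe();print(s['time_s'],s['eef_pos'],abs(s['joint_velocities']).max(),s['opening'])
```

```text
wrist rim tilt (array([0.01180028, 0.81511237]), np.float64(0.13284040327378638), 4443)
side rim (array([0.69000928, 0.17089481]), np.float64(0.13340685100199703), 204)
grip ((560.488525390625, -170.12709045410156), (15.28017520904541, 55.907928466796875), 2.350452423095703)
hoop yaw -88.57353 1601
stand edge 1.0200088 55
601 bead approx 238 210 243 [ 0.54706497 -0.16811604] [ 0.54813656 -0.17259282  0.115     ]
33.0333 [ 0.56051247 -0.16970336  0.19300433] 0.002348875259005438 0.012924448115524267
```

Run:
```python
from plant import *
hold(.3);print(job_done())
```

```text
the job is handed in; nothing more can be done
None
```

The job is done and handed in at about 33 s of the 72 s allowed. I scooped the bead against the tray's ramp and tipped it into the dish. The scoop then went back upright on its original spot. Last, I lifted the dish 81 mm straight up by its grip and turned it to stand square across the stand.

My last checks, taken just before handing in:
- **Turn:** the hoop is within about 0.5° of square to the stand's long side. It turned about 87°, because it started roughly 3° off the stand's axis.
- **Height and level:** the dish is about 79–81 mm above the stand. It is level to within 1°, though the two cameras disagree on the direction of the small tilt (0.8° and 0.7°), so that is probably measurement noise.
- **Bead:** it lies about 10–12 mm from the dish's exact middle, at the edge of the flat, where it settled after tipping. It kept that place in the dish through the lift and turn. The gripper never touched it.
- **Stillness:** the arm was still, and the scoop and the other things looked undisturbed in the views that showed them.

No check failed.

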